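# Open the burr chamber of a shop coffee grinder whose thread hand is unknown

## Robot

A 6-joint arm with a two-finger parallel gripper is mounted at the origin on a cart in front of the work surface, level with it; the furniture and walls round the work are solid. World frame = base frame: x ahead of the robot, y to its left, z up, the work surface at z = 0. Lengths are in mm, angles in rad, forces in N, time in s.
With the tool pointing down it reaches from about 350 to 925 mm from the base axis. Payload 6.4 kg.
Tool frame: the origin (TCP) lies midway between the tips of the shut fingers; the grasp point (between the pads) lies 19 mm behind it (bot.pinch_z is the distance from the TCP to the grasp point, in mm); z points along the fingers, y is the line along which they close (so a half turn about z gives the same grasp; the last joint's range is limited). The gripper opens to 85 mm and grips with 20 to 120 N. Pads are 22 mm wide; open, the fingers measure 114 mm over their backs; the gripper's body (76 mm by 85 mm) begins 54 mm behind the grasp point. The pads swing forward as they close: fully open they stand 13 mm farther back than shut.
Start: joints at [0.515, 0.245, 1.558, -0, 1.339, -0.174], TCP at [501.729, 413.258, 231.29] pointing down, gripper open.
Joint ranges: [-3.13, 3.13], [-1.02, 2.26], [0.13, 2.54], [-0.95, 4.09], [0.21, 2.88], [-2.74, 2.74]. Speed limits (rad/s): [2.57, 2.57, 3.14, 3.14, 3.14, 3.14].

## Interface

Orientations are given as a 3x3 rotation matrix whose columns are the frame's x, y, z axes.
In Python, from rig import bot gives the robot as it stands.
- The arm moves only by the tool inch_along, called as a command line: name --argument value ..., lists and objects as JSON in quotes. Schema: {"type":"object","properties":{"steps":{"type":"array","items":{"type":"array","items":{"type":"array","items":{"type":"number"},"minItems":4,"maxItems":4},"minItems":1,"maxItems":8},"minItems":1,"maxItems":1},"jaw":{"type":"number"},"only":{"type":"string"},"quiet":{"type":"boolean"},"lines":{"type":"string"}},"required":["steps"],"additionalProperties":false}. steps is a list that holds a single list of rows (three levels of brackets), with 1 to 8 rows, each of 4 numbers: dx, dy, dz in mm, then a turn about the tool's z in rad; each row is the pose to reach, as a shift and turn from the pose commanded when the call began, along the tool's axes at that moment; what a row does not reach only later rows make up. A row lasts 1/8 s, in which the tool goes at most 62.5 mm and 0.188 rad, less where a joint would pass 70% of its speed; a pose out of reach is approached as far as the arm can. jaw is the finger opening in mm, set as the call begins (left out keeps the last). The fingers move at their own pace and stop on an object; the grip force is fixed at half the most. Time passes only in rows, so rows that do not move let the fingers close. The tool returns the time, the measured TCP pose, the force, the opening and the grip force at its end. only (a regular expression) keeps the lines of the reply that match it, lines (a string "A,B") keeps lines A to B, and quiet returns only ok. Input that does not fit is refused with a message, and nothing moves.
- bot.state(): the state, without advancing time (a new reading comes with each control period).
- bot.grab_frame(name): name is "scene" or "top" or "wrist"; returns the picture (384x512x3 uint8, blue, green, red); there is no depth.
- bot.calibration(name): a dict with "K" (3x3 intrinsics, pixels), "rvec" (rotation vector, rad) and "tvec" (3), from world to camera coordinates, as OpenCV has them. Camera axes: x right, y down, z forward; pixel columns grow to the right and rows downward; lengths in mm; the calibration is good to about 2 mm. The wrist camera is an equidistant fisheye: a pixel r from the principal point sees the ray r / f radians off the axis. A picture is of the moment at which its call begins: read the wrist's pose just before it. calibration takes no time and is no camera call; for the wrist camera it gives the pose at the moment of the call.
- bot.sign_off(): hands the job in; it is judged then, once.
The state is a dict: "time": time; "q": joint angles; "joint_velocities": joint speeds; "joint_efforts": joint torques, N m; "position": TCP position; "tool_rot": TCP orientation; "force": force on the tool from outside, world axes, zero at the start; "torque": the same for the moment, N m; "width": finger opening in mm; "grip_force": force on a finger pad.
Only numpy, scipy, OpenCV 4.12 (cv2) and the standard library are available. Lean on these libraries where they do the work, as an engineer would, in place of code of your own. Each camera call takes 0.05 s, during which the arm holds its last target. There are 200 camera calls.

## Task

Get the counter coffee grinder ready for brushing out: first, with the black screw cap still seated, slide the flat steel cover fully shut over the bean bin so that no grounds get in. Then unscrew the cap from the burr chamber and lift it off; nobody knows whether this grinder is threaded left- or right-handed, so try it one way and, if it only jams, the other. Finish while holding the cap still and level a few centimetres straight above the open chamber, so that loose grounds fall back in, with the cover still shut and the things round the grinder not knocked about.

Things in the scene. Friction and masses are not known exactly. Their poses are not given: they have to be found in the camera images.
- grinder: Low grey coffee grinder fixed on the counter, 160 (x) by 250 (y) mm, aluminium deck 105 mm up. Origin: centre of its underside; front (spout, dial, red switch) to -x. Bean bin with slide cover at y = -58 mm; burr chamber with screw cap at x = -22, y = +62. Spout at y = +62, 48 wide, to x = -132, 64 to 96 mm up. All else but tab and cap is below 118 mm.
- chamber (a point): Top centre of the chamber's steel collar, 110 mm above the counter. The seated cap's origin lies here. Its two-start thread is coarse: turned 1.25 rad (70 deg) the right way the cap is free, having risen 3 mm by itself (3 mm/rad, 1.5 mm play); up to 2 rad is safe. The wrong way it jams within 0.2 rad. The right way varies and cannot be seen. A hand that turns it must rise along with it.
- burr_cap: Loose screw cap, 0.13 to 0.25 kg: round knurled black knob, 46 mm across, from 5 to 34 mm above the origin (fingers slip round it when it jams); steel flange 62 mm across, 5 mm thick; stem with two lugs, 38 (47 over lugs) mm wide, to 22 mm below the origin. Origin: centre of the flange's underside, z up. In its thread it cannot be pulled out. A red mark points to its +x.
- bin_cover (a joint): Slide of the bean bin's cover (m): 0 = fully shut against its stop, grows to 0.075 as the cover slides open towards the grinder's -y. Starts open by 0.045 to 0.070. Needs about 2 N, stays where it is left.
- cover_tab (a point): Top centre of the black tab in the middle of the dark grey steel cover; moves with it, axes as the grinder's. Tab 14 mm thick along y, 40 mm long along x, 24 mm tall, top 135.5 mm above the counter. Cover 106 x 102 x 4 mm, upper face 111.5 mm up. Shut, the tab lies at x = 0, y = -58 mm of the grinder.
- grounds_cup: Small loose clay cup, about 54 mm wide and 57 mm tall, standing under the spout at x = -116, y = +62 mm of the grinder; leave it standing. Origin: centre of its underside.
- cup_a: Loose clay cup, 51 mm wide, 52 mm tall, at the left of the counter; leave it. Origin: centre of its underside.
- cup_b: Loose clay cup, 54 mm wide, 52 mm tall, at the left of the counter; leave it. Origin: centre of its underside.
- tin_mug: Loose cream enamel mug, 80 mm wide (109 mm with its handle), 72 mm tall, at the left; leave it. Origin: under its middle.
- spice_jar: Loose glass spice jar with green lid, 46 mm wide, 106 mm tall, at the right; leave it. Origin: centre of its underside.
- coffee_jar: Loose glass jar with green lid, 64 mm wide, 99 mm tall, at the right; leave it. Origin: centre of its underside.
- burr_brush: Loose small flat brush, 150 mm long, lying at the right front; leave it. Origin: under its middle.

How it is judged:
By the outcome, as a careful person would: the job done as asked, in the order asked, and still so for the second after the job is handed in, while the arm keeps its last pose, push and grip.
It also fails if it takes over 54 s, if anything falls off the work surface, if the arm or the gripper's body presses on something with over 40 N, if the wrist force passes 120 N, or if a joint passes its speed limit or range.

## Working session

There is one attempt and no reset: what is moved stays moved. The work goes in short steps, Python scripts to look and compute and a tool call to move; the robot and the scene stay as the last step left them, time stands still between calls to the robot, and variables do not carry over. Pictures are saved under pics/ and viewed, at most 11 in all, crops included, and the job is handed in when it is done.

```bash
ls; mkdir -p pics
```

Run:
```python
from rig import bot
import cv2,numpy as np
s=bot.state();print(s['position'],np.round(s['tool_rot'],3),s['width'],s['time'],bot.pinch_z)
for n in("scene","top"):
    cv2.imwrite(f"pics/{n}.png",cv2.resize(bot.grab_frame(n),(768,576),interpolation=cv2.INTER_CUBIC));print(n,bot.calibration(n))
```

```text
pics
rig.py
[501.22053857 412.96203426 230.15673188] [[-0.636  0.772 -0.002]
 [ 0.772  0.636 -0.001]
 [ 0.    -0.002 -1.   ]] 85.51638531611205 0.0 18.700000000000003
scene {'K': array([[500.04997902,   0.        , 260.096449  ],
       [  0.        , 500.04997902, 187.89459546],
       [  0.        ,   0.        ,   1.        ]]), 'rvec': array([ 0.13923514,  2.79855572, -1.32511548]), 'tvec': array([ 462.26874648,   37.74715313, 1596.07185294])}
top {'K': array([[497.94228058,   0.        , 258.4431038 ],
       [  0.        , 497.94228058, 189.03728657],
       [  0.        ,   0.        ,   1.        ]]), 'rvec': array([ 2.07325771, -1.45160453,  0.49431766]), 'tvec': array([-122.69723335,  449.87479049, 1219.79427795])}
```

View pics/top.png

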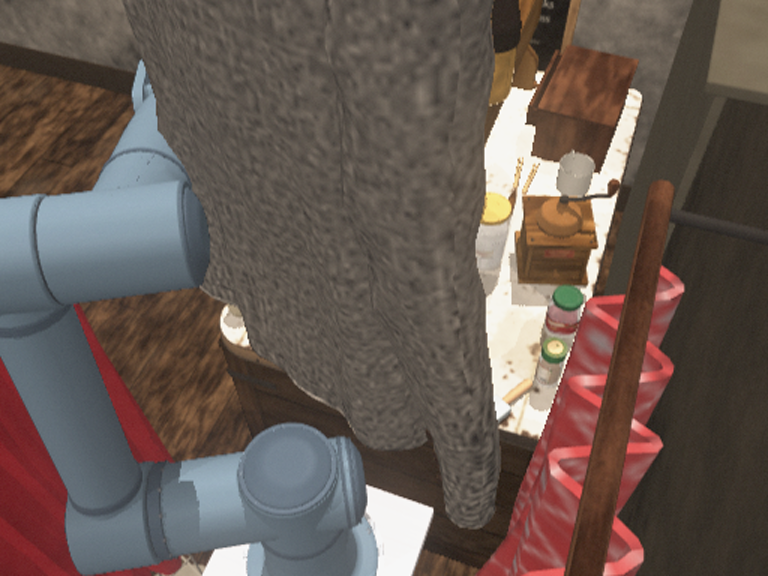

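View pics/scene.png

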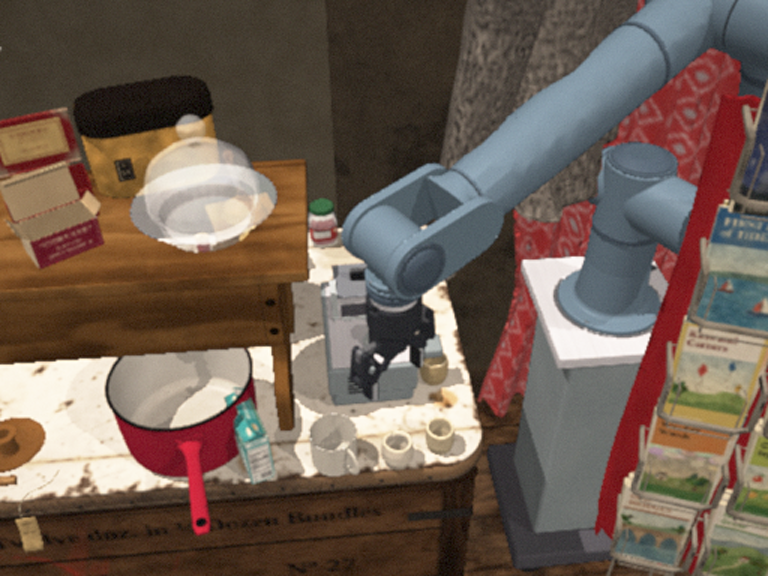

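The top view is blocked by a cloth. The scene view shows the grinder behind the gripper, roughly at (370,340). Next I'll check the wrist camera.

Create h.py:
```python
from rig import bot
import cv2,numpy as np
def ray(cal,uv):
    K=cal['K'];R=cv2.Rodrigues(np.array(cal['rvec'],float))[0];t=np.array(cal['tvec'],float).ravel()
    return R,t,K
def unproj(cal,uv,z,fish):
    R,t,K=ray(cal,uv);x=(uv[0]-K[0,2])/K[0,0];y=(uv[1]-K[1,2])/K[1,1]
    if fish:
        r=np.hypot(x,y);d=np.array([x/r*np.sin(r),y/r*np.sin(r),np.cos(r)])
    else: d=np.array([x,y,1])
    c=-R.T@t;d=R.T@d
    return c+d*(z-c[2])/d[2]
def proj(cal,P,fish):
    R,t,K=ray(cal,0);p=R@np.array(P,float)+t
    if fish:
        s=np.hypot(p[0],p[1]);th=np.arctan2(s,p[2]);x,y=p[0]/s*th,p[1]/s*th
    else: x,y=p[:2]/p[2]
    return np.array([K[0,0]*x+K[0,2],K[1,1]*y+K[1,2]])
def wrist(n):
    c=bot.calibration("wrist");im=bot.grab_frame("wrist")
    cv2.imwrite(f"pics/{n}.png",cv2.resize(im,(768,576),interpolation=cv2.INTER_CUBIC))
    np.savez(f"pics/{n}.npz",**{k:np.array(c[k]) for k in("K","rvec","tvec")});return c,im
```

Run:
```python
from h import *
c,_=wrist("w1");print(c)
```

```text
{'K': array([[297.31863964,   0.        , 252.94369884],
       [  0.        , 297.31863964, 191.5195566 ],
       [  0.        ,   0.        ,   1.        ]]), 'rvec': array([-2.67021714, -0.9578929 , -0.15239222]), 'tvec': array([-648.6893128 ,  -39.74069582,  380.8714447 ])}
```

View pics/w1.png

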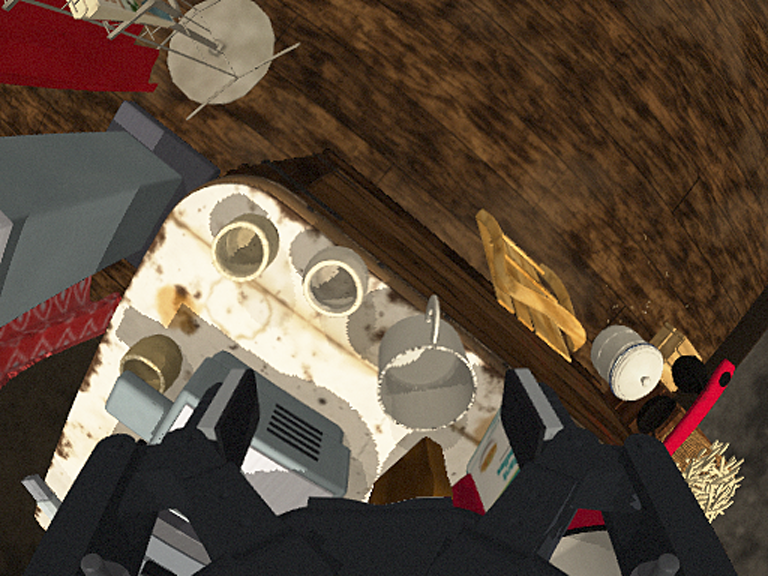

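The wrist view shows the grinder's +y end (vents near (295,430)), the spout (140,395) and the grounds cup (150,360). The deck is hidden by the gripper.

Run:
```python
from h import *
c=bot.calibration("wrist");C=-cv2.Rodrigues(c['rvec'])[0].T@c['tvec'];print("cam",C)
for n,uv,z in[("cup",(150,360),45),("spout",(140,395),96),("sideTL",(225,355),105),("sideBR",(350,470),105),("sidebot",(350,500),0)]:
    print(n,unproj(c,np.array(uv)/1.5,z,True).round())
s=bot.calibration("scene")
for n,uv,z in[("cup",(433,368),40),("deck NL",(330,375),105),("deck NR",(415,370),105),("far L",(322,282),105),("jarlid",(320,205),99)]:
    print(n,unproj(s,np.array(uv)/1.5,z,False).round())
```

```text
cam [449.30392103 475.69240388 373.41949351]
cup [400. 204.  45.]
spout [415. 209.  96.]
sideTL [454. 299. 105.]
sideBR [584. 276. 105.]
sidebot [666. 159.   0.]
cup [405. 201.  40.]
deck NL [594. 262. 105.]
deck NR [448. 265. 105.]
far L [600.   9. 105.]
jarlid [ 597. -274.   99.]
```

inch_along --steps '[[[-23, -19, -12, -0.18], [-46, -38, -24, -0.36], [-70, -57, -36, -0.54], [-93, -76, -48, -0.72], [-116, -95, -60, -0.88], [-116, -95, -60, -0.88]]]'

```text
time: 0.9
position: [502.7, 262.2, 292.3]
tool_rot: [[-1.0, 0.005, 0.002], [0.005, 1.0, 0.001], [-0.002, 0.001, -1.0]]
force: [-0.2, 1.0, -0.7]
width: 85.4
grip_force: 0.0
```

Run:
```python
from h import *
c,_=wrist("w2");s=bot.state();print(s['position'],s['tool_rot'].round(3) if hasattr(s['tool_rot'],'round') else s['tool_rot'],s['q'])
```

```text
[502.29563733 263.01340605 291.47615976] [[-1.     0.005  0.001]
 [ 0.005  1.     0.001]
 [-0.001  0.001 -1.   ]] [ 2.82259480e-01  5.28861006e-03  1.71037300e+00  4.09438852e-04
  1.42526363e+00 -1.28368723e+00]
```

View pics/w2.png

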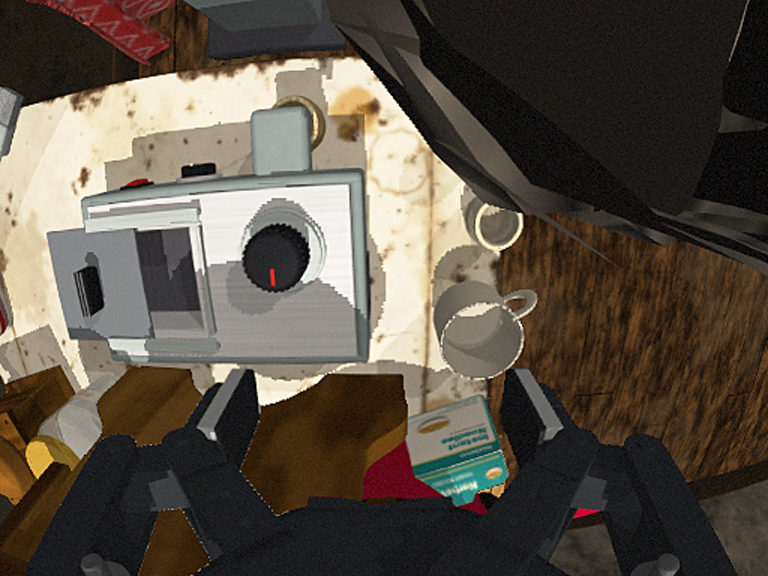

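The deck is clear here: tab top near (88,290), cap near (276,257) with its red mark at (273,278), and the cover about 50 mm open. There's an unidentified dark thing at upper right, so I'll check the scene camera before moving on.

Run:
```python
from h import *
cv2.imwrite("pics/scene2.png",cv2.resize(bot.grab_frame("scene"),(768,576),interpolation=cv2.INTER_CUBIC))
c=bot.calibration("wrist");R=cv2.Rodrigues(c['rvec'])[0];print("cam",-R.T@c['tvec'],R.round(2))
U=lambda u,v,z:unproj(c,np.array((u,v))/1.5,z,True).round(1)
for n,u,v,z in[("tab top",88,290,135.5),("cap top",276,257,144),("red end",273,285,144),("deck NE fr",358,170,105),("deck bk",367,358,105),("deck fr L",85,200,105),("deck bk L",112,358,105),("cover TL",48,232,111.5),("cover BL",72,338,111.5),("cover TR",133,229,111.5),("spout tip L",256,110,96),("spout tip R",308,106,96)]:
    print(n,U(u,v,z))
```

```text
cam [420.40930372 263.93568175 433.92754433] [[ 0.    1.    0.  ]
 [ 0.95 -0.    0.31]
 [ 0.31 -0.   -0.95]]
tab top [520.4  22.8 135.5]
cap top [494.2 193.3 144. ]
red end [514.3 189.7 144. ]
deck NE fr [438.9 248.5 105. ]
deck bk [590.8 253.3 105. ]
deck fr L [448.9  10.6 105. ]
deck bk L [599.    9.1 105. ]
cover TL [473.3 -34.6 111.5]
cover BL [576.9 -30.9 111.5]
cover TR [476.1  63.1 111.5]
spout tip L [390.2 170.8  96. ]
spout tip R [389.6 211.1  96. ]
```

View pics/scene2.png

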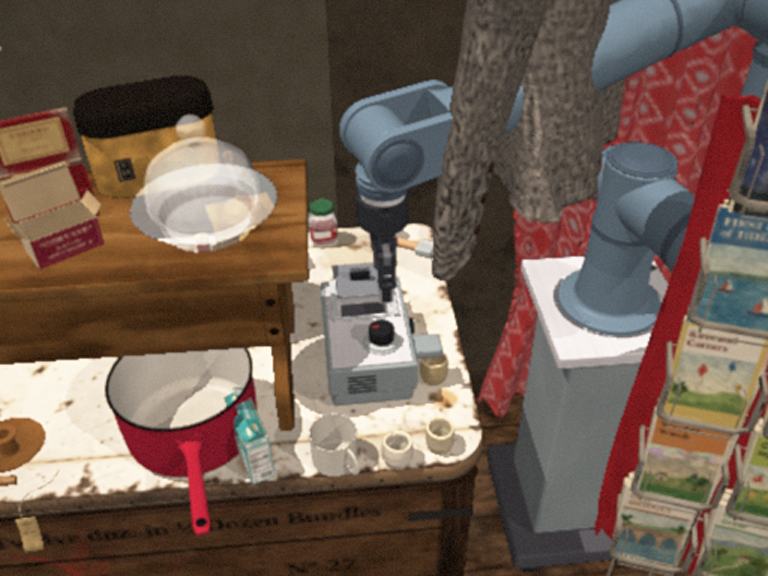

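Run:
```python
from h import *
t2=cv2.resize(bot.grab_frame("top"),(768,576));cv2.imwrite("pics/top2.png",t2)
s1=cv2.imread("pics/scene.png");s2=cv2.imread("pics/scene2.png");t1=cv2.imread("pics/top.png")
f=lambda a:cv2.resize(a,(400,300))
g=lambda a:cv2.resize(a[0:315,300:720],(400,300))
cv2.imwrite("pics/cmp.png",np.vstack([np.hstack([g(s1),g(s2)]),np.hstack([f(t1),f(t2)])]))
t=bot.calibration("top");R=cv2.Rodrigues(t['rvec'])[0];print("topcam",-R.T@t['tvec'])
t=bot.calibration("scene");R=cv2.Rodrigues(t['rvec'])[0];print("scenecam",-R.T@t['tvec'])
```

```text
topcam [-340.97504951 -278.03915126 1229.54067224]
scenecam [ 579.45365918 1159.02601068 1040.89133185]
```

View pics/cmp.png

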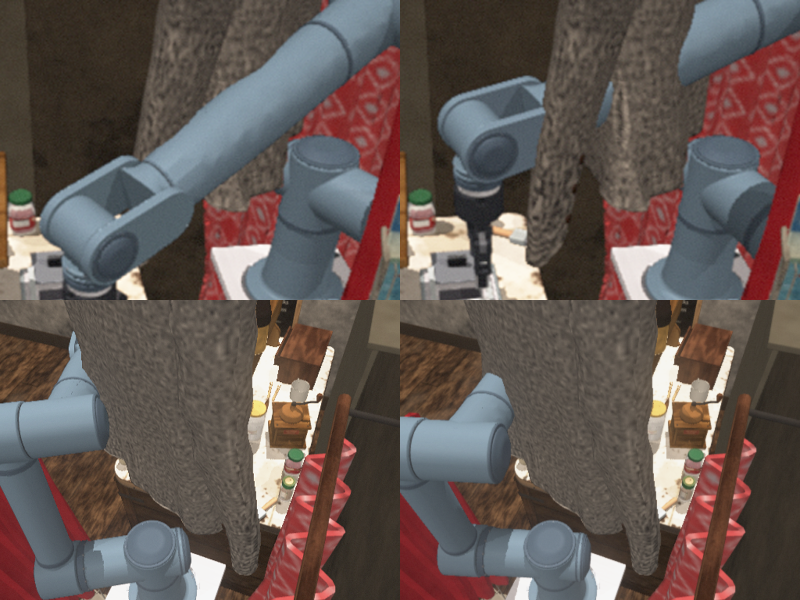

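Run:
```python
from h import *
def tri(obs):
    A=np.zeros((3,3));b=np.zeros(3);L=[]
    for c,uv,f in obs:
        p0=unproj(c,np.array(uv)/1.5,0,f);p1=unproj(c,np.array(uv)/1.5,500,f);d=(p1-p0)/np.linalg.norm(p1-p0);M=np.eye(3)-np.outer(d,d);A+=M;b+=M@p0;L.append((p0,d))
    x=np.linalg.solve(A,b);return x.round(),[np.linalg.norm(np.cross(x-p,d)).round() for p,d in L]
s,t,w=[bot.calibration(n) for n in("scene","top","wrist")]
print(tri([(s,(447,275),0),(t,(472,525),0)]))
print(tri([(s,(545,218),0),(t,(400,447),0)]))
print(tri([(s,(447,275),0),(w,(400,90),1)]),tri([(s,(447,275),0),(w,(620,265),1)]))
S=bot.state();print(S['joint_efforts'],S['force'],S['torque'],S['q'],S['time'])
```

```text
(array([ 251., -245., -141.]), [np.float64(54.0), np.float64(54.0)])
(array([146., -90., 166.]), [np.float64(13.0), np.float64(13.0)])
(array([404., 270., 315.]), [np.float64(1.0), np.float64(1.0)]) (array([427., 315., 357.]), [np.float64(15.0), np.float64(15.0)])
[-4.52577397e-01 -3.43800116e+01 -3.38041556e+01 -1.51891646e-02
  9.17466750e-04  6.88178523e-03] [-0.03867429  0.49057954 -0.0504822 ] [ 0.00525828 -0.00940995  0.05449759] [ 2.83846041e-01  6.76320724e-03  1.71047460e+00  2.99277518e-04
  1.42536598e+00 -1.28416404e+00] 1.05
```
Scene tip doesn't match the top tip. Wrist: lower tip at (404,270,315)? It's 1mm consistent. But does that make sense: the cloth tip at (404,270,315) next to TCP (502,262,292) with camera at (420,264,434)?? Directly below the camera by ~120mm; then it'd appear near image... Projects to (400,90) tautologically. Hmm; camera looking at tilt 18° toward +x, so below-camera is top portion. Object so near camera then would... Is it possibly a hanging sleeve at z>315 at x≈400,y≈270-320? The arm forearm: from elbow to wrist; wrist 3 above at TCP + ~200 height. Forearm from (0,0,high) to wrist (500*.., z~ 500). Forearm at x=404 passes at y≈220ish, z~550 . Cloth tip y~270+ next to the forearm. So cloth was in the path of the forearm swinging from left?! At start forearm passed x=404 at y≈330+. So it passed through or cloth moved: "cloth" may be a hanging garment that moves (actual dynamic obstacle or an intruding one?). In scene1 at crop (140..200,0..200) cloth same shape as in scene2 visible at background; lower tip hidden behind arm: tip at (447,275) in scene1 picture is... crop (140,260) in scene1: shows blue wrist at (130,230)... at (140,260) counter edge/wrist. In scene2 the tip at crop (540-400=140,260). In scene1, the wrist link covers (50-190,150-280). Hmm so tip behind the wrist could be hidden! So cloth at same place, fixed, and the arm went from in front to behind. The top view shows cloth fixed from closer to the top camera. Top camera at (-341,-278,1229); top view cloth spans large area, lower ends at (472,525),(400,447). Scene tip (447,275) ↔ which top? Perhaps tip hidden in top view behind the bulk... or the top-lower tip could be hidden. The scene's right lower end (545,218) ↔ top (400,447) 13mm mismatch at (146,-90,166)?? That'd be below the arm at base... In scene2, right part goes down to (545,218), occluding forearm. Position (146,-90,166) behind the forearm from the scene camera? Forearm at x=146: y=~40. Then the cloth is at y<forearm, so could not occlude. So not match.

The cloth is fixed and hangs on the +y side, with no contact torque, and I'm moving away from it. The grinder comes out at about (519.5, 130.5) with yaw about 0.037, which agrees with the cap (494,193) and tab (520,23). Next I'll grip the tab.

inch_along --steps '[[[-5, -60, 0, -0.03], [-10, -120, 20, -0.03], [-15, -180, 50, -0.03], [-19, -240, 80, -0.03], [-19, -240, 110, -0.03], [-19, -240, 110, -0.03]]]' --jaw 50

```text
time: 1.8
position: [518.5, 23.7, 177.8]
tool_rot: [[-1.0, -0.027, -0.008], [-0.027, 1.0, 0.002], [0.007, 0.002, -1.0]]
force: [0.1, -0.6, 0.4]
width: 49.4
grip_force: 0.0
```

Run:
```python
from h import *
c,_=wrist("w3");print(bot.state()['joint_efforts'])
```

```text
[-8.20949860e-01 -2.92444825e+01 -2.94988239e+01 -3.40300170e-02
  9.22903593e-03 -2.70377081e-03]
```

View pics/w3.png

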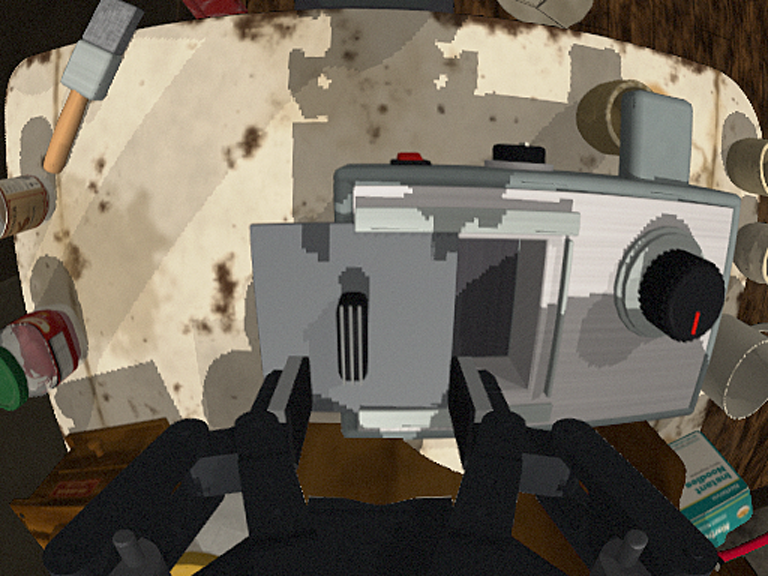

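The tab top (ribbed) is at about (352,336), between the fingers but slightly left of their middle. The cap top is at about (683,294).

Run:
```python
from h import *
c=dict(np.load("pics/w3.npz"));U=lambda u,v,z:unproj(c,np.array((u,v))/1.5,z,True).round(1)
print(U(352,336,135.5),U(353,293,135.5),U(352,382,135.5),"cap",U(683,294,144),U(697,312,144),"cover",U(251,225,111.5),U(262,422,111.5))
s=bot.state();print(s['position'],s['tool_rot'])
```

```text
[521.7  11.6 135.5] [501.   11.9 135.5] [546.   11.6 135.5] cap [494.9 175.6 144. ] [504.6 188.8 144. ] cover [475.4 -39.9 111.5] [590.  -42.5 111.5]
[519.97152604  24.06448963 180.09148   ] [[-9.99601078e-01 -2.80481477e-02 -3.31441860e-03]
 [-2.80512943e-02  9.99606074e-01  9.06718889e-04]
 [ 3.28768118e-03  9.99330911e-04 -9.99994096e-01]]
```

inch_along --steps '[[[-2, -11.5, 20, 0], [-2, -11.5, 45, 0], [-2, -11.5, 61, 0], [-2, -11.5, 61, 0]]]' --jaw 50

```text
time: 2.35
position: [522.8, 12.8, 120.1]
tool_rot: [[-1.0, -0.03, -0.001], [-0.03, 1.0, 0.0], [0.001, 0.0, -1.0]]
force: [0.0, 0.0, 0.1]
width: 49.9
grip_force: 0.0
```

inch_along --steps '[[[0, 0, 0, 0], [0, 0, 0, 0], [0, 0, 0, 0], [0, 0, 0, 0]]]' --jaw 5

```text
time: 2.85
position: [523.9, 11.8, 121.7]
tool_rot: [[-1.0, -0.028, 0.002], [-0.028, 1.0, -0.0], [-0.002, -0.0, -1.0]]
force: [-1.3, 0.4, 5.5]
width: 12.5
grip_force: 60.2
```

inch_along --steps '[[[0, 15, 0, 0], [0, 30, 0, 0], [0, 45, 0, 0], [0, 52, 0, 0], [0, 52, 0, 0]]]'

```text
time: 3.48
position: [522.6, 64.3, 121.7]
tool_rot: [[-1.0, -0.029, 0.003], [-0.029, 1.0, 0.0], [-0.003, 0.0, -1.0]]
force: [-1.4, 1.7, 5.8]
width: 12.0
grip_force: 60.2
```

inch_along --steps '[[[0, 3, 0, 0], [0, 6, 0, 0], [0, 6, 0, 0]]]'

```text
time: 3.85
position: [522.5, 67.9, 121.8]
tool_rot: [[-1.0, -0.029, 0.002], [-0.029, 1.0, -0.005], [-0.002, -0.005, -1.0]]
force: [-1.6, -7.5, 5.1]
width: 12.6
grip_force: 60.2
```

inch_along --steps '[[[0, 2, 0, 0], [0, 2, 0, 0], [0, 2, 0, 0]]]'

```text
time: 4.22
position: [522.5, 68.0, 121.7]
tool_rot: [[-1.0, -0.029, 0.002], [-0.029, 1.0, -0.008], [-0.002, -0.008, -1.0]]
force: [-1.0, -15.4, 5.0]
width: 12.3
grip_force: 60.2
```

The cover is at its stop, with 15 N pushing back and no motion. I'll release, rise and go over the cap to look.

inch_along --steps '[[[0, -3, 0, 0], [0, -3, 0, 0], [0, -3, -20, 0], [0, -3, -60, 0], [10, 30, -105, 0], [20, 75, -105, 0], [27, 119, -105, 0], [27, 119, -105, 0]]]' --jaw 36

```text
time: 5.22
position: [490.0, 192.5, 225.2]
tool_rot: [[-0.999, -0.033, -0.0], [-0.033, 0.999, 0.001], [0.0, 0.001, -1.0]]
force: [-0.7, -0.2, -0.5]
width: 35.8
grip_force: 0.0
```

inch_along --steps '[[[0, 0, 0, 0]]]' --jaw 85

```text
time: 5.35
position: [490.8, 190.0, 225.1]
tool_rot: [[-1.0, -0.029, -0.0], [-0.029, 1.0, -0.0], [0.0, -0.0, -1.0]]
force: [-0.7, 0.1, 0.1]
width: 52.8
grip_force: 0.0
```

Run:
```python
from h import *
c,_=wrist("w4");print(bot.state()['joint_efforts'],bot.state()['q'])
```

```text
[ 6.39766920e-01 -3.05824506e+01 -3.22153723e+01  1.96490355e-02
  5.17152774e-03 -1.68791023e-03] [ 1.52904494e-01 -4.05166941e-02  1.87786151e+00 -2.00395712e-04
  1.30458711e+00 -1.44562955e+00]
```

View pics/w4.png

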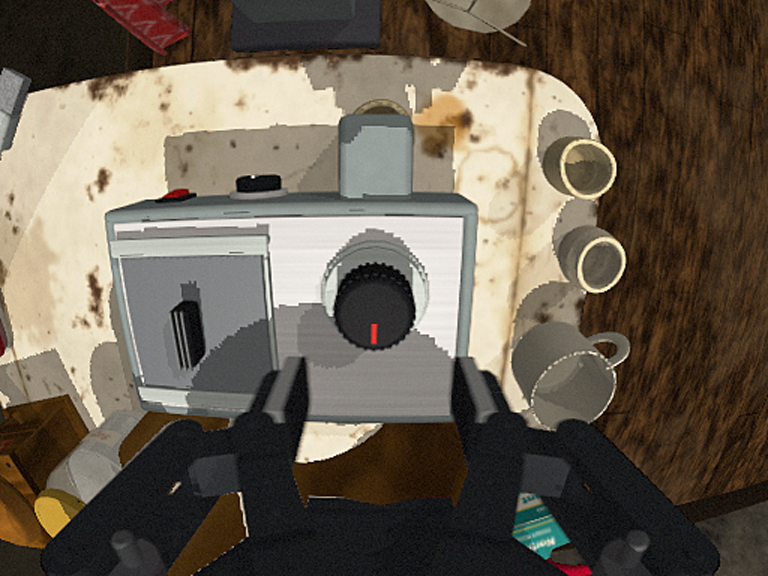

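The cover is shut: it fills the bin opening, with the tab at (187,335). The cap's top disc is centred near (375,310). I'll compute its position.

Run:
```python
from h import *
c=dict(np.load("pics/w4.npz"));U=lambda u,v,z:unproj(c,np.array((u,v))/1.5,z,True).round(1)
print("cap",U(375,310,144),U(335,305,144),U(415,305,144),U(374,350,144),"tab",U(187,335,135.5),"flange L,R,front",U(322,290,115),U(428,290,115),U(375,242,112))
print("deck",U(467,215,105),U(106,215,105),U(458,420,105))
s=bot.state();print(s['position'])
```

```text
cap [496.4 188.1 144. ] [494.1 166.5 144. ] [492.9 209.5 144. ] [520.4 188.1 144. ] tab [520.3  73.4 135.5] flange L,R,front [495.7 155.9 115. ] [493.9 219.6 115. ] [466.1 187.  112. ]
deck [449.  241.9 105. ] [450.    3.7 105. ] [595.5 250.  105. ]
[491.04384774 189.55297662 225.0694455 ]
```

inch_along --steps '[[[-5.5, -2, 40, 0.15], [-5.5, -2, 80, 0.3], [-5.5, -2, 100, 0.3], [-5.5, -2, 112, 0.3], [-5.5, -2, 112, 0.3]]]' --jaw 85

```text
time: 6.02
position: [496.4, 187.5, 112.8]
tool_rot: [[-0.963, 0.269, -0.001], [0.269, 0.963, -0.0], [0.001, -0.001, -1.0]]
force: [0.2, -1.1, -0.6]
width: 84.9
grip_force: 0.0
```

inch_along --steps '[[[0, 0, 0, 0], [0, 0, 0, 0], [0, 0, 0, 0], [0, 0, 0, 0]]]' --jaw 30

```text
time: 6.52
position: [497.6, 188.3, 114.7]
tool_rot: [[-0.963, 0.268, 0.003], [0.268, 0.963, 0.0], [-0.002, 0.001, -1.0]]
force: [-0.5, 0.5, 6.2]
width: 44.6
grip_force: 61.6
```

inch_along --steps '[[[0, 0, -0.3, -0.1], [0, 0, -0.6, -0.2], [0, 0, -0.9, -0.3], [0, 0, -1.1, -0.35], [0, 0, -1.1, -0.35]]]'

```text
time: 7.15
position: [494.3, 186.8, 114.6]
tool_rot: [[-0.997, -0.075, -0.007], [-0.075, 0.997, -0.003], [0.008, -0.002, -1.0]]
force: [-10.9, -7.1, 11.7]
width: 44.5
grip_force: 62.3
```

```bash
python3 -c "
from h import *
s=bot.state();print(s['torque'],s['joint_efforts'],s['q'][5]);wrist('w5')"
```

```text
[-1.38725557  1.78891985 -1.22266123] [  2.84712531 -28.76412392 -29.92213726   0.80419119  -2.96721607
  -1.27872851] -1.4972164401301788
```

View pics/w5.png

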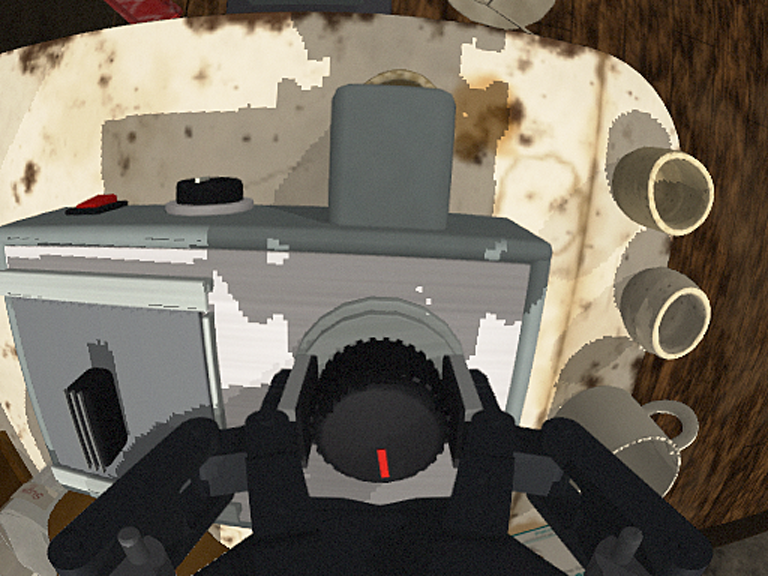

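The mark has moved only about 0.1 rad of the 0.35 turned, with torque and side forces rising, so it's jammed and the thread runs the other way. I'll relax it, regrasp and turn the opposite way.

inch_along --steps '[[[0, 0, 0.5, 0.15], [0, 0, 1.1, 0.2], [0, 0, 1.1, 0.2]]]'

```text
time: 7.58
position: [495.3, 188.9, 114.6]
tool_rot: [[-0.993, 0.121, -0.004], [0.121, 0.993, 0.001], [0.004, 0.0, -1.0]]
force: [-10.2, 1.6, 14.1]
width: 44.4
grip_force: 62.5
```

inch_along --steps '[[[0, 0, 0, 0], [0, 0, 0, 0], [0, 0, 0, -0.18], [0, 0, 0, -0.36], [0, 0, 0, -0.54], [0, 0, 0, -0.72], [0, 0, 0, -0.9], [0, 0, 0, -1.08]]]' --jaw 85

```text
time: 8.57
position: [496.5, 188.0, 112.9]
tool_rot: [[-0.57, -0.821, -0.0], [-0.821, 0.57, -0.0], [0.0, 0.0, -1.0]]
force: [0.4, -0.3, -0.3]
width: 84.9
grip_force: 0.0
```

inch_along --steps '[[[0, 0, 0, -0.12], [0, 0, 0, -0.12]]]' --jaw 85

```text
time: 8.82
position: [496.5, 188.1, 113.0]
tool_rot: [[-0.474, -0.88, -0.0], [-0.88, 0.474, -0.0], [0.0, 0.0, -1.0]]
force: [-1.1, 0.2, -0.1]
width: 85.0
grip_force: 0.0
```

inch_along --steps '[[[0, 0, 0, 0], [0, 0, 0, 0], [0, 0, 0, 0], [0, 0, 0, 0]]]' --jaw 30

```text
time: 9.32
position: [498.6, 187.3, 114.5]
tool_rot: [[-0.473, -0.881, 0.005], [-0.881, 0.473, -0.002], [-0.001, -0.005, -1.0]]
force: [3.6, -4.2, 2.4]
width: 44.3
grip_force: 61.4
```

```bash
python3 -c "
from h import *
s=bot.state();print(s['torque'],s['q'][5])"
```

```text
[-0.81085741 -0.69949499 -0.09549464] -2.4996527671146462
```

inch_along --steps '[[[-1.6, -2.2, 0, 0], [-1.6, -2.2, -0.3, 0.1], [-1.6, -2.2, -0.6, 0.2], [-1.6, -2.2, -0.9, 0.3], [-1.6, -2.2, -1.2, 0.4], [-1.6, -2.2, -1.2, 0.4]]]'

```text
time: 10.07
position: [498.9, 187.9, 114.5]
tool_rot: [[-0.778, -0.628, -0.001], [-0.628, 0.778, -0.002], [0.002, -0.001, -1.0]]
force: [-2.4, -4.8, 3.0]
width: 44.0
grip_force: 61.7
```

```bash
python3 -c "
from h import *
s=bot.state();print(s['torque'],s['q'][5])"
```

```text
[-0.73574038  0.36457791  0.01980926] -2.101223674314633
```

Low torque, so it's turning freely. I'll continue.

inch_along --steps '[[[0, 0, -0.4, 0.13], [0, 0, -0.8, 0.26], [0, 0, -1.2, 0.39], [0, 0, -1.6, 0.52], [0, 0, -2, 0.65], [0, 0, -2.4, 0.78], [0, 0, -2.8, 0.92], [0, 0, -3.2, 1.05]]]'

```text
time: 11.08
position: [499.0, 188.8, 117.3]
tool_rot: [[-0.931, 0.366, -0.0], [0.366, 0.931, 0.001], [0.001, 0.0, -1.0]]
force: [-1.1, -0.1, -1.1]
width: 44.6
grip_force: 61.4
```

inch_along --steps '[[[0, 0, 0, 0.05], [0, 0, 0, 0.05]]]'

```text
time: 11.32
position: [499.1, 188.8, 117.4]
tool_rot: [[-0.913, 0.408, -0.0], [0.408, 0.913, 0.001], [0.0, 0.0, -1.0]]
force: [0.2, -0.2, -1.2]
width: 44.5
grip_force: 61.4
```

```bash
python3 -c "
from h import *
s=bot.state();print(s['torque'],s['q'][5]);wrist('w6')"
```

```text
[ 0.0622976   0.07468262 -0.01285582] -1.002165108167991
```

View pics/w6.png

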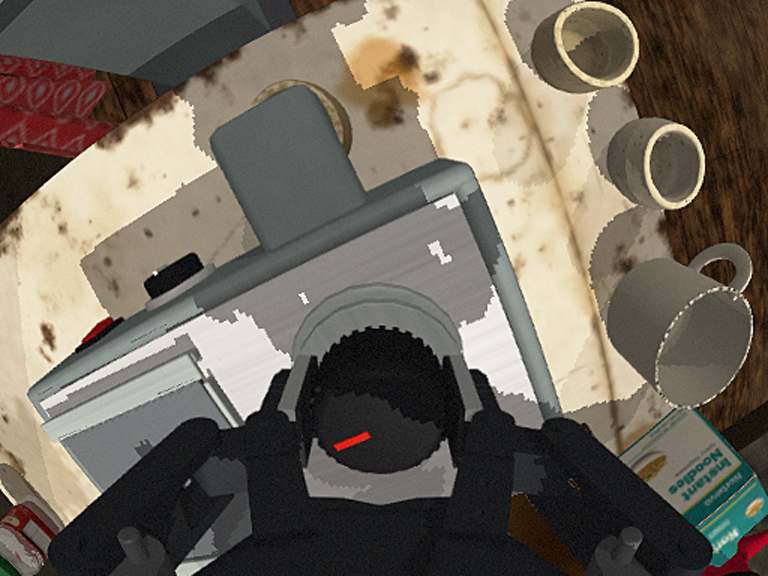

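The mark now points left and down, about 1.5 rad from the start, and the load is about the cap's weight, so it should be free. I'll lift gently.

inch_along --steps '[[[0, 0, -2, 0], [0, 0, -5, 0], [0, 0, -8, 0], [0, 0, -8, 0]]]'

```text
time: 11.88
position: [499.5, 188.6, 126.1]
tool_rot: [[-0.912, 0.409, 0.001], [0.409, 0.912, 0.0], [-0.001, 0.0, -1.0]]
force: [0.4, 0.8, -2.3]
width: 44.3
grip_force: 61.4
```

inch_along --steps '[[[0, 0, -5, 0], [0, 0, -10, 0], [0, 0, -15, 0], [0, 0, -20, 0], [0, 0, -25, 0], [0, 0, -29, 0], [0, 0, -29, 0], [0, 0, -29, 0]]]'

```text
time: 12.88
position: [499.1, 188.5, 154.5]
tool_rot: [[-0.912, 0.409, -0.0], [0.409, 0.912, -0.0], [0.0, -0.0, -1.0]]
force: [-0.7, 0.5, -1.5]
width: 44.6
grip_force: 61.4
```

inch_along --steps '[[[0, 0, 0, 0], [0, 0, 0, 0], [0, 0, 0, 0], [0, 0, 0, 0]]]'

```text
time: 13.38
position: [499.2, 188.5, 154.7]
tool_rot: [[-0.912, 0.409, -0.0], [0.409, 0.912, -0.0], [0.0, -0.0, -1.0]]
force: [-0.2, 0.3, -2.1]
width: 44.7
grip_force: 61.4
```

```bash
python3 -c "
from h import *
wrist('w7');s=cv2.resize(bot.grab_frame('scene')[140:330,180:340],None,fx=3,fy=3,interpolation=cv2.INTER_CUBIC)
w=cv2.imread('pics/w7.png');w=cv2.resize(w,(320,240));s=s[:570]
o=np.zeros((570,800,3),np.uint8);o[:,:480]=s;o[:240,480:]=w;cv2.imwrite('pics/fin.png',o);print(bot.state()['force'])"
```

```text
[-0.11828342 -0.51875435 -1.53924896]
```

View pics/fin.png

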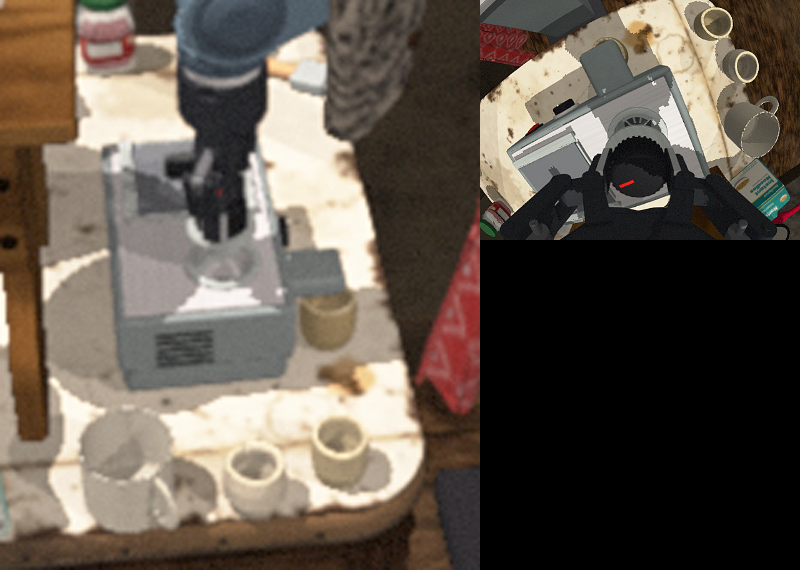

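The cap is held level above the open chamber with its burrs visible, the cover is shut, and the cups and mug are standing.

```bash
python3 -c "
from rig import bot
print(bot.sign_off())"
```

```text
the job is handed in; nothing more can be done
None
```

The job is handed in, finished at about 13.5 s: the bean-bin cover was pushed shut against its stop first, the cap jammed counter-clockwise and unscrewed clockwise (seen from above), and it is held level about 40 mm above the open chamber, with everything around it that shows in the last pictures still standing.

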